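Charge the pebble mill

ROBOT

A 6-joint arm with a two-finger parallel gripper is mounted at the origin on the work surface. World frame = base frame: x ahead of the robot, y to its left, z up, the work surface at z = 0. Lengths are in mm, angles in degrees, forces in N, time in s.
With the tool pointing down it reaches from about 300 to 850 mm from the base axis. Payload 4.2 kg.
Tool frame: the origin (TCP) lies at the centre of the arm's flange, where the gripper is bolted on; the fingertips stand 191 mm ahead of it and the grasp point (between the pads) lies 172 mm ahead of it; y points along the fingers, x is the direction in which the jaws open and shut, and the axes are right-handed (so a half turn about y gives the same grasp; the last joint's range is limited). The gripper opens to 91 mm and grips with 3 to 60 N. Pads are 32 mm wide; open, the fingers measure 118 mm over their backs; the gripper's body (76 mm by 178 mm) begins 60 mm behind the grasp point.
Start: joints at [-74.771, 18.312, 89.639, -0, 72.044, -1.146], TCP at [162.105, -551.675, 404.776] pointing down, gripper open.
Joint ranges: [-177.97, 177.97], [-48.28, 115.42], [12.27, 149.76], [-77.06, 257.06], [2.81, 150.46], [-146.56, 146.56]. Speed limits (degrees/s): [147.25, 147.25, 180, 180, 180, 180].

INTERFACE

Orientations are given as [roll, pitch, yaw] about the fixed x, y, z axes, in that order (R = Rz(yaw) Ry(pitch) Rx(roll)).
In Python, from workcell import env gives the robot as it stands.
- The arm moves only by the tool carry_out, never from a script. Its argument "increments" is a list of rows, each a list of 3 entries, a list of its own where there are three numbers: the turn, a rotation vector about the tool's x, y, z in rad, then the shift along the tool's x, y, z in mm, then the closure, from 0 (fully open) to 1 (shut). In form: [[[wx, wy, wz], [dx, dy, dz], claw], ...]. A call has 1 to 10 rows; each row is the pose to reach, as a shift and turn from the pose commanded when the call began, along the tool's axes at that moment; what a row does not reach only later rows make up. A row lasts 1/12 s, in which the tool goes at most 41.7 mm and 7.16 degrees, less where a joint would pass 70% of its speed; a pose out of reach is approached as far as the arm can. A call with a gripper value outside its range is refused whole. The fingers move at their own pace and stop on an object; "force" is the grip in N (left out, the last holds). Time passes only in rows, so rows that repeat a pose let the fingers close. It gives the time, the measured TCP pose, the force and the opening at its end, in the units of the state.
- env.state(): the state, without advancing time (a new reading comes with each control period).
- env.grab_frame(name): name is "scene" or "side" or "wrist"; returns a dict with "frame" (420x560x3 uint8, blue, green, red), "z_map" (420x560 float32, mm along the optical axis (not along the pixel's ray), 0 where there is no reading), "camera_matrix" (3x3 intrinsics, pixels), "rvec" (rotation vector, rad) and "tvec" (3), from world to camera coordinates, as OpenCV has them; the wrist camera has in their place "hand_eye" (4x4, takes a point from camera to tool coordinates, whose origin is the TCP and whose axes are the tool frame's). Camera axes: x right, y down, z forward; pixel columns grow to the right and rows downward; lengths in mm; the calibration is good to about 2 mm. A picture is of the moment at which its call begins: read the wrist's pose just before it.
- env.job_done(): hands the job in, once; it reports no verdict.
The state is a dict: "time_s": time; "qpos": joint angles; "qvel": joint speeds; "effort": joint torques, N m; "ee_pos": TCP position; "ee_rot": TCP orientation; "force": force on the tool from outside, world axes, zero at the start; "torque": the same for the moment, N m; "gripper_width": finger opening in mm.
Only numpy, scipy, OpenCV 4.12 (cv2) and the standard library are available. Lean on these libraries where they do the work, as an engineer would, in place of code of your own. Each camera call takes 0.05 s, during which the arm holds its last target. There are 200 camera calls.

TASK

Stop the bench mill by pushing its mushroom stop fully down and letting it spring back up, then lower the two large balls from the tray, one at a time, gently to the floor of the mill's deep pot (no dropping or knocking: pot and balls chip) and leave the small ball in the tray. Then swing the guard plate fully shut over the pot, and last of all turn the mushroom head clockwise as far as it goes to reset the stop. Leave the bottle, the tin and the mug where they are.

Things in the scene. Friction and masses are not known exactly. Their poses are not given: they have to be found in the camera images.
- mill: Bench mill, bolted down; origin on the bench under the axis of its pot, z up. Grey plinth 210 x 220 mm, 26 mm high; on it an upright white ceramic pot, open at the top: outside diameter 196, inside 186 mm, 85 mm deep, inner floor at z = 35 mm, rim at z = 120 mm. The guard's pivot post (22 mm thick) stands beside the pot at (96, -96) mm in this frame, top at z = 140 mm
- pot_in (a point): centre of the pot's inner floor, 35 mm above the bench
- guard (a joint): swing angle of the guard plate (rad): 0 = fully shut, squarely over the pot, against its end stop; grows as it swings open, counter-clockwise seen from above, up to 2.1. Starts open (1.7 to 2.0), clear of the mouth, right of the pot seen from the robot. Turns level with light friction (about 1 N at the knob), stays where left
- guard_knob (a point): top centre of the guard's knob, an upright black pin 18 mm thick, 44 mm tall above the plate, 168 mm from the pivot, top 177 mm above the bench; made to be pushed sideways. The guard is a flat aluminium disc, 206 mm across, 5 mm thick, underside 128 mm above the bench, centred on the line from pivot to knob, 135 mm from the pivot
- guard_pivot (a point): on the guard's upright pivot axis, at the height of the plate's underside (128 mm above the bench)
- stop_top (a point): top centre of the red mushroom stop head, 123 mm above the bench when up. Head 40 mm diameter, 24 mm tall, on a 20 mm thick stem 17 mm long above a fixed grey box 90 x 90 x 70 mm (with an 8 mm collar, 44 mm wide, on top)
- stop_press (a joint): how far the mushroom is pushed down (m): 0 up, 0.008 fully down; fully down takes about 5 N; it springs back by itself when let go, the stop staying tripped until it is reset
- stop_turn (a joint): turn of the mushroom head (rad): 0 at the start, grows clockwise seen from above to its end stop at 1.05 (60 degrees); light friction, stays where it is left, can be gripped round its rim at any yaw
- tray: Low plywood tray, fixed, 236 x 86 mm; origin under its centre, long side along its x. Three square pockets 70 mm wide in a row along x, centres at x = -75, 0, 75 mm; floor at z = 6 mm, walls 8 mm higher. Each holds one ball, in no set order, not centred, free to roll a little. No finger fits between neighbours: grip across the tray (along its y)
- ball_a_center (a point): centre of a large white ceramic ball, diameter 64 mm, about 0.33 kg
- ball_b_center (a point): centre of the other large white ceramic ball, the same, diameter 64 mm
- ball_small_center (a point): centre of the small white ceramic ball, diameter 44 mm, to be left in the tray
- ball_a: the body of the large ball a (its origin is on the surface and turns as it rolls: use the centre point)
- ball_b: the body of the large ball b (use the centre point)
- bottle: bystander: amber bottle, 56 mm diameter, 170 mm tall; origin under its centre
- tin: bystander: steel ink tin, 72 mm diameter, 75 mm tall; origin under its centre
- mug: bystander: blue mug, 74 mm diameter, 85 mm tall, handle at its +y; origin under its centre
Things that resemble listed ones, but are neither listed nor needed, are in the scene too. Leave any blue look-alike of the ball_b alone. Leave any yellow look-alike of the ball_a alone.

How it is judged:
By the outcome, as a careful person would: the job done as asked, in the order asked, and still so for the second after the job is handed in, with the robot touching nothing.
It also fails if it takes over 72 s, if anything falls off the work surface, if the arm or the gripper's body presses on something with over 40 N, if the wrist force passes 120 N, or if a joint passes its speed limit or range.

## Working session

There is one attempt and no reset: what is moved stays moved. The work goes in short steps, Python scripts to look and compute and a tool call to move; the robot and the scene stay as the last step left them, time stands still between calls to the robot, and variables do not carry over. Pictures are saved under pics/ and viewed, about 8 in all and at most 12, crops included, and the job is handed in when it is done.

Besides the shell and the picture viewer there is one more tool, called after "Emit:" as name([rows], argument=value, ...), one row to a line, values as JSON. carry_out: Moves the arm, as the interface text tells. Its arguments: {"type":"object","properties":{"increments":{"type":"array","items":{"type":"array"}},"force":{"type":"number"}},"required":["increments"]}

```bash
ls; mkdir -p pics; cat > h.py <<'E'
import numpy as np, cv2
from scipy.spatial.transform import Rotation as R
from workcell import env
def cam(n):
    s=env.state(); f=env.grab_frame(n)
    K=np.array(f["camera_matrix"])
    if n=="wrist":
        T=np.eye(4);T[:3,:3]=R.from_euler('xyz',s["ee_rot"],degrees=True).as_matrix();T[:3,3]=s["ee_pos"]
        M=T@np.array(f["hand_eye"])
    else:
        A=np.eye(4);A[:3,:3]=cv2.Rodrigues(np.array(f["rvec"],float))[0];A[:3,3]=np.ravel(f["tvec"]);M=np.linalg.inv(A)
    z=f["z_map"];v,u=np.mgrid[:z.shape[0],:z.shape[1]]
    P=np.stack([(u-K[0,2])/K[0,0]*z,(v-K[1,2])/K[1,1]*z,z],-1)@M[:3,:3].T+M[:3,3]
    P[z==0]=np.nan
    return f["frame"],P,K,M
E
python3 - <<'E'
from h import *
print(env.state())
a=[]
for n in("scene","side","wrist"):
    f,P,K,M=cam(n); a.append(f); np.savez(f"pics/{n}0.npz",f=f,P=P,K=K,M=M); print(n,M.round(2).tolist(),K.tolist())
    cv2.imwrite(f"pics/{n}0.png",f)
cv2.imwrite("pics/a.png",cv2.resize(a[0],(800,600)))
cv2.imwrite("pics/b.png",cv2.resize(a[1],(800,600)))
E
```

```text
pics
{'time_s': 0.0, 'qpos': array([-7.47699452e+01,  1.83515802e+01,  8.97068839e+01, -7.80186229e-04,
        7.20415463e+01, -1.14640434e+00]), 'qvel': array([0.03000932, 0.05875629, 0.04194536, 0.09857581, 0.0337975 ,
       0.10157104]), 'effort': array([ 1.74060817e-03, -4.12457621e+01, -2.31968057e+01,  7.29765859e-02,
        4.57936130e-02, -1.51984709e-04]), 'ee_pos': array([ 162.07078062, -551.51544451,  403.91734415]), 'ee_rot': array([-89.99874068,   0.10000518, -73.62329851]), 'force': array([ 0.07564871,  0.91708803, -0.3147738 ]), 'torque': array([ 0.00141723, -0.03798501, -0.04130576]), 'gripper_width': 91.01978910620475}
scene [[-0.84, 0.33, -0.43, 1087.33], [0.54, 0.52, -0.65, 838.52], [0.01, -0.78, -0.62, 959.58], [0.0, 0.0, 0.0, 1.0]] [[515.3923275326475, 0.0, 284.10581291367816], [0.0, 515.3923275326475, 203.64717667967625], [0.0, 0.0, 1.0]]
side [[-0.97, -0.15, 0.19, 341.89], [-0.24, 0.64, -0.73, 768.63], [-0.01, -0.76, -0.66, 841.54], [0.0, 0.0, 0.0, 1.0]] [[420.25130600854425, 0.0, 280.4087460563365], [0.0, 420.25130600854425, 203.92231826185545], [0.0, 0.0, 1.0]]
wrist [[0.28, -0.93, -0.23, 226.99], [-0.96, -0.27, -0.07, -532.88], [-0.0, 0.24, -0.97, 384.04], [0.0, 0.0, 0.0, 1.0]] [[322.4873514806668, 0.0, 283.2145163524288], [0.0, 322.4873514806668, 211.70448018829444], [0.0, 0.0, 1.0]]
```

View pics/a.png

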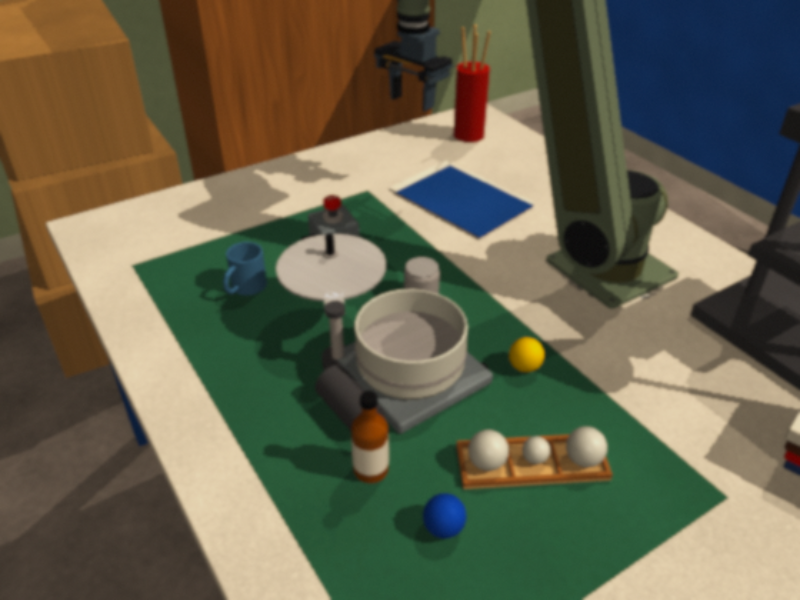

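View pics/b.png

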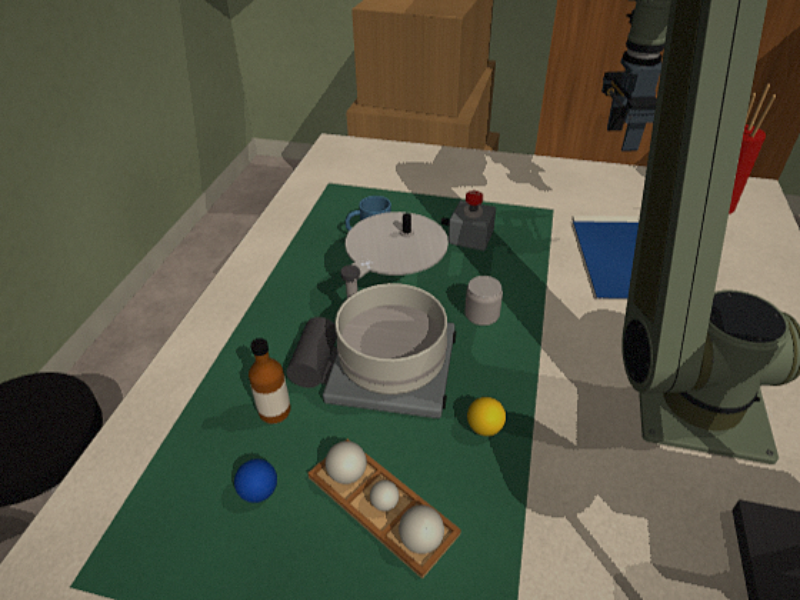

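Both views show the stop (red head on its box, a (333,203)), the open guard with its knob (a (330,243)), the pot (a (410,340)), and the tray. The large balls sit in the two outer pockets (a (489,450) and (587,447)) and the small one in the middle. The yellow and blue look-alikes lie loose.

```bash
cat > m.py <<'E'
from h import *
from scipy.optimize import least_squares
def sph(Q,r):
    g=lambda c:np.linalg.norm(Q-c,axis=1)-r
    return least_squares(g,Q.mean(0)-[0,0,r/2],loss='soft_l1').x
def circ(Q):
    return least_squares(lambda c:np.hypot(Q[:,0]-c[0],Q[:,1]-c[1])-c[2],[*Q[:,:2].mean(0),50],loss='soft_l1',f_scale=2).x
E
python3 - <<'E'
from m import *
balls={"scene":[(489,450,32),(587,447,32),(537,450,22)],"side":[(346,462,32),(421,530,32),(385,496,22)]}
stop={"scene":(333,203),"side":(474,197)}; knob={"scene":(330,236),"side":(407,217)}
for n in("scene","side"):
    d=np.load(f"pics/{n}0.npz");f=d["f"].astype(int);P=d["P"];print(n)
    s=.7
    for u,v,r in balls[n]:
        u,v=int(u*s),int(v*s);q=P[v-9:v+8,u-9:u+10].reshape(-1,3) if r==32 else P[v-6:v+6,u-6:u+7].reshape(-1,3)
        q=q[np.isfinite(q).all(1)]
        print("ball",sph(q,r).round(1),sph(q,r).round(1),"top",q[:,2].max().round(1))
    u,v=[int(t*s) for t in stop[n]]
    w=np.s_[v-15:v+15,u-15:u+15];m=(f[w][...,2]>2*f[w][...,1]+30);q=P[w][m]
    t=q[q[:,2]>np.nanmax(q[:,2])-4]
    print("stop",len(q),np.nanmax(q[:,2]).round(1),"top mean",t.mean(0).round(1),"mid-range",((t.max(0)+t.min(0))/2).round(1), "extent",np.ptp(q,axis=0).round(1))
    u,v=[int(t*s) for t in knob[n]]
    w=np.s_[v-18:v+18,u-12:u+12];m=(f[w].max(-1)<70)&(P[w][...,2]>138)&(P[w][...,2]<185);q=P[w][m]
    print("knob",len(q),np.nanmean(q,0).round(1),np.nanmin(q,0).round(1),np.nanmax(q,0).round(1))
    # plate
    z=P[...,2]; near=(abs(P[...,0]-np.nanmean(q[:,0]))<220)&(abs(P[...,1]-np.nanmean(q[:,1]))<220)
    m=near&(abs(z-133)<4)&(f.min(-1)>90);_,L,S,_=cv2.connectedComponentsWithStats(m.astype(np.uint8));k=1+S[1:,4].argmax();q=P[L==k]
    hull=q[cv2.convexHull(q[:,:2].astype(np.float32),returnPoints=False)[:,0]]
    print("plate",len(q),np.median(q[:,2]).round(1),circ(hull).round(1))
    u,v=(int(410*s),int(340*s)) if n=="scene" else (int(392*s),int(330*s))
    w=np.s_[v-60:v+60,u-60:u+60];m=abs(P[w][...,2]-119)<3;_,L,S,_=cv2.connectedComponentsWithStats(m.astype(np.uint8));k=1+S[1:,4].argmax();q=P[w][L==k]
    hull=q[cv2.convexHull(q[:,:2].astype(np.float32),returnPoints=False)[:,0]]
    print("rim",len(q),circ(hull).round(1))
    # tray: brown/orange low
    m=(f[...,2]>f[...,0]*1.5+20)&(z>8)&(z<20)&(f[...,2]>f[...,1]*1.2)
    _,L,S,_=cv2.connectedComponentsWithStats(m.astype(np.uint8));k=1+S[1:,4].argmax();q=P[L==k]
    print("tray",len(q),cv2.minAreaRect(q[:,:2].astype(np.float32)))
    # post, plinth, bottle,tin
    B={"scene":(335,305),"side":(350,272)}[n];u,v=[int(t*s) for t in B];print("post",P[v-2:v+3,u-2:u+3].reshape(-1,3)[::4].round(0).tolist())
    for nm,uv in {"yel":{"scene":(527,355),"side":(487,417)},"blue":{"scene":(445,516),"side":(256,481)},"tin":{"scene":(422,268),"side":(484,286)},"motor":{"scene":(340,390),"side":(312,350)},"bottlecap":{"scene":(369,400),"side":(260,346)},"mug":{"scene":(245,262),"side":(374,206)}}.items():
        u,v=[int(t*s) for t in uv[n]];print(nm,np.nanmedian(P[v-2:v+3,u-2:u+3].reshape(-1,3),0).round(0))
    # plinth yaw
E
```

```text
scene
ball [557.7 277.6  38.3] [557.7 277.6  38.3] top 74.1
ball [421.4 356.   38.7] [421.4 356.   38.7] top 72.7
ball [487.3 313.4  28.3] [487.3 313.4  28.3] top 52.8
stop 73 128.2 top mean [ 467.7 -390.   126.1] mid-range [ 468.5 -389.4  126.5] extent [nan nan nan]
knob 64 [ 577.4 -200.4  161.8] [ 569.  -211.3  138.8] [ 583.4 -193.2  179.2]
plate 2587 133.7 [ 588.4 -175.6  103.3]
rim 443 [546.3  36.3  98.3]
tray 923 ((493.59771728515625, 314.7987976074219), (90.40885162353516, 235.5697784423828), 61.82038879394531)
post [[645.0, -68.0, 141.0], [636.0, -65.0, 140.0], [640.0, -63.0, 139.0], [645.0, -58.0, 142.0], [649.0, -56.0, 141.0], [654.0, -52.0, 143.0], [644.0, -50.0, 141.0]]
yel [377. 153.  54.]
blue [695. 350.  58.]
tin [ 405. -140.   76.]
motor [705.  57.  63.]
bottlecap [724. 193. 170.]
mug [ 698. -339.   78.]
side
ball [558.5 278.1  36.4] [558.5 278.1  36.4] top 70.3
ball [421.9 356.3  36.8] [421.9 356.3  36.8] top 70.7
ball [487.8 312.   27.1] [487.8 312.   27.1] top 50.7
stop 81 121.7 top mean [ 463.8 -393.9  119.8] mid-range [ 465.  -395.9  119.8] extent [35.7 35.3 30.1]
knob 78 [ 573.9 -200.   159.3] [ 566.4 -214.4  138.5] [ 582.3 -195.   176.6]
plate 2327 132.1 [ 589.8 -174.2  103. ]
rim 418 [546.7  36.   97.5]
tray 1149 ((493.7023620605469, 314.25177001953125), (86.93512725830078, 237.79832458496094), 61.595497131347656)
post [[657.0, -57.0, 138.0], [647.0, -62.0, 136.0], [649.0, -57.0, 136.0], [649.0, -50.0, 138.0], [651.0, -46.0, 138.0], [652.0, -41.0, 138.0], [641.0, -41.0, 140.0]]
yel [359. 156.  55.]
blue [672. 350.  56.]
tin [ 406. -140.   74.]
motor [681.  87.  63.]
bottlecap [716. 191. 168.]
mug [ 703. -399.   54.]
```

```bash
cat >> h.py <<'E'
def go(*ts):
    """from the measured pose: turn, shift (tool axes) to tip points [x,y,z] with yaw (deg), tool straight down"""
    s=env.state();R0=R.from_euler('xyz',s["ee_rot"],degrees=True);p=np.array(s["ee_pos"])
    print("t %.2f tip %s yaw %.1f F %s w %.1f"%(s["time_s"],(p+191*R0.as_matrix()[:,1]).round(1),s["ee_rot"][2],np.round(s["force"],1),s["gripper_width"]))
    for *t,yaw in ts:
        R1=R.from_euler('xyz',[-90,0,yaw],degrees=True)
        print(t,yaw,"turn",(R0.inv()*R1).as_rotvec().round(3).tolist(),"shift",R0.inv().apply(np.array(t)+[0,0,191]-p).round(1).tolist())
E
python3 - <<'E'
from h import *
for n,uv in(("scene",(470,100)),("scene",(470,40)),("side",(750,170))):
    P=np.load(f"pics/{n}0.npz")["P"];u,v=int(uv[0]*.7),int(uv[1]*.7);print(P[v-1:v+2,u-1:u+2].reshape(-1,3)[::3].round(0).tolist())
go([466,-392,150,-73.6],[466,-392,122,-73.6])
E
```

```text
[[-85.0, -642.0, 133.0], [-91.0, -649.0, 125.0], [-88.0, -645.0, 123.0]]
[[-1112.0, -1970.0, -295.0], [-1130.0, -1992.0, -312.0], [-1109.0, -1964.0, -307.0]]
[[-149.0, -648.0, 126.0], [-150.0, -647.0, 122.0], [-152.0, -651.0, 117.0]]
t 0.15 tip [ 162.  -551.3  213.1] yaw -73.6 F [ 0.5  0.3 -0.2] w 91.5
[466, -392, 150] -73.6 turn [-0.0, -0.0, -0.001] shift [-67.3, 63.2, 336.6]
[466, -392, 122] -73.6 turn [-0.0, -0.0, -0.001] shift [-67.3, 91.2, 336.6]
```

Emit:
carry_out([
  [[0, 0, 0], [-8, 0, 40], 1],
  [[0, 0, 0], [-16, 0, 80], 1],
  [[0, 0, 0], [-24, 5, 120], 1],
  [[0, 0, 0], [-32, 10, 160], 1],
  [[0, 0, 0], [-40, 15, 200], 1],
  [[0, 0, 0], [-48, 20, 240], 1],
  [[0, 0, 0], [-52, 25, 260], 1],
  [[0, 0, 0], [-52, 25, 260], 1],
  [[0, 0, 0], [-52, 25, 260], 1],
], force=20)

```text
time_s: 0.9
ee_pos: [397.7, -427.8, 379.0]
ee_rot: [-90.1, 0.1, -73.5]
force: [-0.8, 0.4, 0.9]
gripper_width: 34.0
```

```bash
python3 - <<'E'
from m import *
f,P,K,M=cam("wrist");cv2.imwrite("pics/w1.png",f)
m=(f[...,2].astype(int)>2*f[...,1].astype(int)+30)&(P[...,2]>80)&(P[...,2]<140)
q=P[m];t=q[q[:,2]>np.median(q[:,2])-6];h=t[cv2.convexHull(t[:,:2].astype(np.float32),returnPoints=False)[:,0]]
print(len(q),np.median(t[:,2]),q[:,2].max(),circ(h).round(1),t.mean(0).round(1))
go([466,-392,150,-73.6],[466,-392,122,-73.6])
E
```

```text
2172 120.59227357466453 123.70774338132796 [ 466.  -406.1   19.5] [ 466.3 -406.1  120.3]
t 0.95 tip [ 396.6 -428.4  188.5] yaw -73.6 F [-0.5  0.  -1.2] w 29.7
[466, -392, 150] -73.6 turn [0.001, 0.0, -0.0] shift [-15.4, 38.4, 76.7]
[466, -392, 122] -73.6 turn [0.001, 0.0, -0.0] shift [-15.4, 66.4, 76.7]
```

View pics/w1.png

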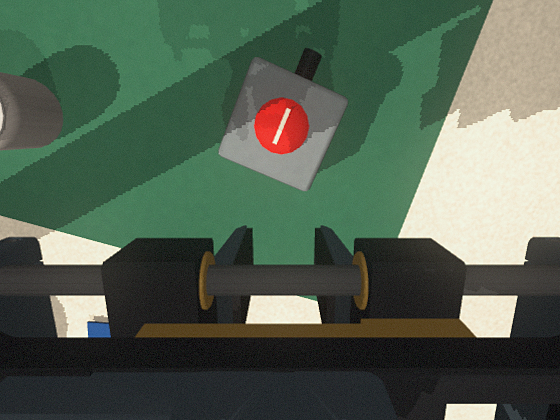

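```bash
python3 - <<'E'
from m import *
f,P,K,M=cam("wrist")
m=(f[...,2].astype(int)>2*f[...,1].astype(int)+30)&(P[...,2]>80)&(P[...,2]<140)
q=P[m];t=q[q[:,2]>np.median(q[:,2])-6];h=t[cv2.convexHull(t[:,:2].astype(np.float32),returnPoints=False)[:,0]]
print("wrist",np.median(t[:,2]),circ(h).round(1))
m=(abs(P[...,2]-70)<6)&(abs(P[...,0]-466)<75)&(abs(P[...,1]+400)<75);print("box w",cv2.minAreaRect(P[m][:,:2].astype(np.float32)))
for n,(u,v) in(("scene",(333,203)),("side",(474,197))):
    d=np.load(f"pics/{n}0.npz");f=d["f"].astype(int);P=d["P"];u,v=int(u*.7),int(v*.7)
    w=np.s_[v-15:v+15,u-15:u+15];m=(f[w][...,2]>2*f[w][...,1]+30);q=P[w][m];q=q[np.isfinite(q).all(1)];q=q[np.linalg.norm(q-np.median(q,0),axis=1)<40]
    M=d["M"];K=d["K"];vv,uu=np.nonzero(m);c=np.array([(uu.min()+uu.max())/2+u-15,(vv.min()+vv.max())/2+v-15])
    r=M[:3,:3]@[(c[0]-K[0,2])/K[0,0],(c[1]-K[1,2])/K[1,1],1];k=(111-M[2,3])/r[2]
    print(n,"med",np.median(q,0).round(1),"head middle ray @z=111",(M[:3,3]+k*r).round(1),"px",np.ptp(uu),np.ptp(vv))
go([466,-404,150,-73.6])
E
```

```text
wrist 120.62313605402925 [ 466.  -406.    19.5]
box w ((466.2588195800781, -406.2220458984375), (90.18036651611328, 90.12548828125), 83.2900161743164)
scene med [ 471.1 -390.9  116.1] head middle ray @z=111 [ 468.1 -398.4  111. ] px 10 7
side med [ 464.7 -391.3  115. ] head middle ray @z=111 [ 464.6 -396.8  111. ] px 11 9
t 1.00 tip [ 396.1 -428.9  188.7] yaw -73.6 F [-0.5  0.  -0.3] w 26.0
[466, -404, 150] -73.6 turn [0.001, -0.001, 0.0] shift [-4.2, 38.7, 73.9]
```

Emit:
carry_out([
  [[0, 0, 0], [-2, 10, 37], 1],
  [[0, 0, 0], [-4, 30, 74], 1],
  [[0, 0, 0], [-4, 50, 74], 1],
  [[0, 0, 0], [-4, 60, 74], 1],
  [[0, 0, 0], [-4, 64, 74], 1],
  [[0, 0, 0], [-4, 67, 74], 1],
  [[0, 0, 0], [-4, 69, 74], 1],
  [[0, 0, 0], [-4, 70, 74], 1],
  [[0, 0, 0], [-4, 70, 74], 1],
  [[0, 0, 0], [-4, 70, 74], 1],
])

```text
time_s: 1.83
ee_pos: [466.4, -404.3, 310.9]
ee_rot: [-90.0, -0.1, -73.7]
force: [-0.5, -1.1, 1.7]
gripper_width: 0.2
```

```bash
python3 -c "
from h import *
go([466,-404,115,-73.6])"
```

```text
t 1.83 tip [ 466.7 -404.6  119.9] yaw -73.7 F [-0.5 -1.1  1.7] w 0.2
[466, -404, 115] -73.6 turn [-0.001, -0.001, 0.002] shift [-0.4, 4.9, -0.4]
```

Contact is just beginning at about 120 mm; pressing on.

Emit:
carry_out([
  [[0, 0, 0], [0, 1.5, 0], 1],
  [[0, 0, 0], [0, 3, 0], 1],
  [[0, 0, 0], [0, 4.5, 0], 1],
  [[0, 0, 0], [0, 5.5, 0], 1],
  [[0, 0, 0], [0, 6, 0], 1],
  [[0, 0, 0], [0, 6, 0], 1],
  [[0, 0, 0], [0, 6, 0], 1],
])

```text
time_s: 2.42
ee_pos: [466.8, -404.1, 305.6]
ee_rot: [-90.0, -0.1, -73.6]
force: [-3.3, 0.2, 10.0]
gripper_width: 0.5
```

Emit:
carry_out([
  [[0, 0, 0], [0, 0.8, 0], 1],
  [[0, 0, 0], [0, 1.5, 0], 1],
  [[0, 0, 0], [0, 1.5, 0], 1],
  [[0, 0, 0], [0, 1.5, 0], 1],
])

```text
time_s: 2.75
ee_pos: [466.7, -404.0, 305.5]
ee_rot: [-89.9, -0.2, -73.6]
force: [-5.4, 0.9, 16.3]
gripper_width: 0.3
```

Emit:
carry_out([
  [[0, 0, 0], [0, -4, 0], 1],
  [[0, 0, 0], [0, -9, 0], 1],
  [[0, 0, 0], [0, -20, 0], 1],
  [[0, 0, 0], [0, -50, 0], 0.8],
  [[0, 0, 0], [0, -85, 0], 0.4],
  [[0, 0, 0], [0, -110, 0], 0],
  [[0, 0, 0], [0, -110, 0], 0],
])

```text
time_s: 3.33
ee_pos: [467.6, -404.0, 418.6]
ee_rot: [-89.6, -0.5, -73.6]
force: [0.7, -0.0, -0.2]
gripper_width: 24.3
```

```bash
python3 -c "
from h import *
go([440,-60,225,-10],[440,200,225,61.7],[440,260,225,61.7])
f,P,K,M=cam('scene')
d=np.load('pics/scene0.npz')['P']
w=np.s_[132:152,223:243];print(f[132:150:3,233].tolist())"
```

```text
t 3.33 tip [ 469.3 -405.3  227.6] yaw -73.6 F [ 0.7 -0.  -0.2] w 24.3
[440, -60, 225] -10 turn [-0.001, -1.11, 0.012] shift [-337.9, 0.0, 70.5]
[440, 200, 225] 61.7 turn [0.007, -2.362, 0.012] shift [-587.3, -1.7, 143.9]
[440, 260, 225] 61.7 turn [0.007, -2.362, 0.012] shift [-644.9, -2.1, 160.8]
[[172, 206, 226], [151, 183, 220], [58, 76, 213], [2, 12, 221], [0, 5, 149], [25, 27, 85]]
```

Emit:
carry_out([
  [[0, -0.11, 0], [-34, 0, 7], 0],
  [[0, -0.22, 0], [-68, 0, 14], 0],
  [[0, -0.33, 0], [-102, 0, 21], 0],
  [[0, -0.44, 0], [-136, 0, 28], 0],
  [[0, -0.55, 0], [-170, 0, 35], 0],
  [[0, -0.66, 0], [-204, 0, 42], 0],
  [[0, -0.77, 0], [-238, 0, 49], 0],
  [[0, -0.88, 0], [-272, 0, 56], 0],
  [[0, -1.0, 0], [-306, 0, 63], 0],
  [[0, -1.11, 0], [-338, 0, 70], 0],
])

```text
time_s: 4.22
ee_pos: [437.7, -57.8, 410.9]
ee_rot: [-90.0, 0.2, -9.7]
force: [0.6, 0.4, 0.3]
gripper_width: 90.8
```

```bash
python3 -c "
from h import *
go([440,200,225,61.7],[430,240,225,61.7])"
```

```text
t 4.22 tip [437.1 -57.6 219.9] yaw -9.7 F [0.6 0.4 0.3] w 90.8
[440, 200, 225] 61.7 turn [-0.003, -1.246, -0.002] shift [-41.2, -4.8, 254.5]
[430, 240, 225] 61.7 turn [-0.003, -1.246, -0.002] shift [-57.8, -4.7, 292.3]
```

```bash
python3 -c "
from h import *
go([480,170,235,30],[545,285,235,61.7])"
```

```text
t 4.22 tip [437.1 -57.6 219.9] yaw -9.7 F [0.6 0.4 0.3] w 90.8
[480, 170, 235] 30 turn [-0.002, -0.693, -0.003] shift [3.3, -14.9, 231.7]
[545, 285, 235] 61.7 turn [-0.003, -1.246, -0.002] shift [48.0, -15.0, 356.0]
```

Emit:
carry_out([
  [[0, -0.12, 0], [2, -3, 36], 0],
  [[0, -0.24, 0], [4, -6, 72], 0],
  [[0, -0.36, 0], [6, -9, 108], 0],
  [[0, -0.48, 0], [8, -12, 144], 0],
  [[0, -0.6, 0], [12, -15, 180], 0],
  [[0, -0.72, 0], [16, -15, 216], 0],
  [[0, -0.84, 0], [22, -15, 252], 0],
  [[0, -0.96, 0], [30, -15, 288], 0],
  [[0, -1.08, 0], [38, -15, 324], 0],
  [[0, -1.2, 0], [48, -15, 356], 0],
])

```text
time_s: 5.05
ee_pos: [547.7, 285.0, 425.4]
ee_rot: [-89.8, 0.1, 59.1]
force: [0.2, 0.3, 0.7]
gripper_width: 91.2
```

```bash
cat > balls.py <<'E'
from m import *
f,P,K,M=cam("wrist")
def balls():
    z=P[...,2];m=(z>20)&(z<90)&(f.min(-1)>70)&(np.ptp(f.astype(int),axis=-1)<70)
    m&=(abs(P[...,0]-490)<130)&(abs(P[...,1]-315)<110)
    n,L,S,C=cv2.connectedComponentsWithStats(cv2.morphologyEx(m.astype(np.uint8),cv2.MORPH_OPEN,np.ones((5,5))))
    for k in range(1,n):
        if S[k,4]<300: continue
        q=P[L==k]
        fr=least_squares(lambda c:np.linalg.norm(q-c[:3],axis=1)-c[3],[*q.mean(0)-[0,0,20],30],loss='soft_l1').x
        print("ball px",C[k].round(),S[k,4],"centre,r",fr.round(1),"r=32:",sph(q,32).round(1),"top",np.percentile(q[:,2],99).round(1))
E
python3 - <<'E'
from balls import *
cv2.imwrite("pics/w2.png",f);balls()
q=P[(P[...,2]>9)&(P[...,2]<20)&(f[...,2]>f[...,0]*1.5)&(abs(P[...,0]-490)<150)&(abs(P[...,1]-315)<120)];print("tray",cv2.minAreaRect(q[:,:2].astype(np.float32)))
go([545,285,235,61.7])
E
```

```text
ball px [282.  57.] 3154 centre,r [423.9 356.2  38.   31.6] r=32: [423.8 356.2  37.5] top 70.1
ball px [278. 135.] 1173 centre,r [489.7 312.3  28.1  21.8] r=32: [489.8 312.1  15.7] top 50.3
ball px [283. 204.] 2314 centre,r [559.9 277.2  38.2  31.6] r=32: [560.  277.2  37.7] top 70.3
tray ((494.6884765625, 313.13604736328125), (85.97691345214844, 236.379150390625), 61.49626541137695)
t 5.10 tip [550.1 290.  233.4] yaw 59.5 F [4.7 3.8 0.5] w 90.9
[545, 285, 235] 61.7 turn [-0.003, -0.039, 0.003] shift [-6.2, -1.6, 2.3]
```

View pics/w2.png

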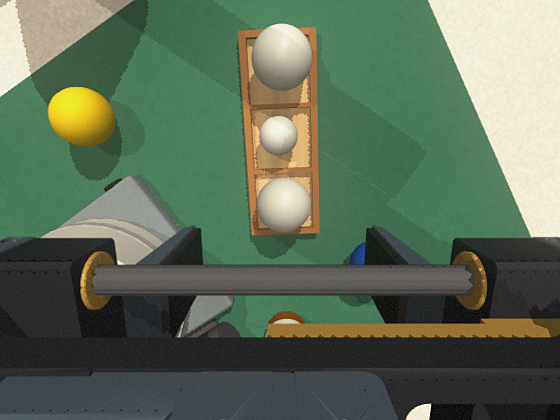

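```bash
python3 -c "
from h import *
go([559.2,277.5,100,61.5],[559.2,277.5,23,61.5])"
```

```text
t 5.10 tip [550.1 290.  233.4] yaw 59.5 F [4.7 3.8 0.5] w 90.9
[559.2, 277.5, 100] 61.5 turn [-0.003, -0.035, 0.003] shift [-6.0, 133.4, -14.1]
[559.2, 277.5, 23] 61.5 turn [-0.003, -0.035, 0.003] shift [-6.2, 210.4, -14.3]
```

Emit:
carry_out([
  [[0, -0.02, 0], [-3, 35, -7], 0],
  [[0, -0.035, 0], [-6, 70, -14], 0],
  [[0, -0.035, 0], [-6, 105, -14], 0],
  [[0, -0.035, 0], [-6, 130, -14], 0],
  [[0, -0.035, 0], [-6, 130, -14], 0],
  [[0, -0.035, 0], [-6, 130, -14], 0],
])

```text
time_s: 5.6
ee_pos: [556.2, 269.8, 295.3]
ee_rot: [-89.8, 0.2, 60.7]
force: [-0.4, -0.4, 0.4]
gripper_width: 91.1
```

```bash
python3 - <<'E'
from balls import *
balls()
go([559.2,277.5,23,61.5])
E
```

```text
ball px [300.  18.] 3103 centre,r [423.8 356.   38.   31.6] r=32: [423.4 356.2  37.8] top 65.0
ball px [290. 115.] 2866 centre,r [489.5 312.1  28.1  21.7] r=32: [489.4 312.7  15.8] top 50.3
ball px [295. 223.] 5473 centre,r [559.7 277.   38.1  31.7] r=32: [559.8 276.9  37.7] top 70.1
t 5.65 tip [556.8 270.1 106.4] yaw 60.7 F [-0.1  0.1  1. ] w 91.3
[559.2, 277.5, 23] 61.5 turn [-0.0, -0.014, -0.0] shift [7.6, 83.4, 1.6]
```

Emit:
carry_out([
  [[0, -0.014, 0], [7.5, 10, 1.6], 0],
  [[0, -0.014, 0], [7.5, 35, 1.6], 0],
  [[0, -0.014, 0], [7.5, 55, 1.6], 0],
  [[0, -0.014, 0], [7.5, 70, 1.6], 0],
  [[0, -0.014, 0], [7.5, 80, 1.6], 0],
  [[0, -0.014, 0], [7.5, 83, 1.6], 0],
  [[0, -0.014, 0], [7.5, 83, 1.6], 0],
  [[0, -0.014, 0], [7.5, 83, 1.6], 0],
])

```text
time_s: 6.32
ee_pos: [559.5, 277.8, 215.4]
ee_rot: [-90.1, -0.1, 61.5]
force: [-1.0, 0.3, 0.1]
gripper_width: 91.2
```

```bash
python3 -c "
from h import *
go([559.4,277.2,24,61.5])"
```

```text
t 6.32 tip [560.  277.9  24.4] yaw 61.5 F [-1.   0.3  0.1] w 91.2
[559.4, 277.2, 24] 61.5 turn [0.001, 0.001, 0.002] shift [-0.6, 0.4, -0.1]
```

Well centred. Closing with moderate grip, then lifting.

Emit:
carry_out([
  [[0, 0, 0], [0, 0, 0], 0.3],
  [[0, 0, 0], [0, 0, 0], 0.5],
  [[0, 0, 0], [0, 0, 0], 0.5],
  [[0, 0, 0], [0, 0, 0], 0.6],
  [[0, 0, 0], [0, 0, 0], 0.6],
  [[0, 0, 0], [0, 0, 0], 0.6],
  [[0, 0, 0], [0, 0, 0], 0.6],
], force=20)

```text
time_s: 6.9
ee_pos: [559.1, 277.3, 214.6]
ee_rot: [-90.0, -0.0, 61.5]
force: [-0.3, -1.0, 3.2]
gripper_width: 63.2
```

Emit:
carry_out([
  [[0, 0, 0], [0, -3, 0], 0.6],
  [[0, 0, 0], [0, -10, 0], 0.6],
  [[0, 0, 0], [0, -25, 0], 0.6],
  [[0, 0, 0], [0, -50, 0], 0.6],
  [[0, 0, 0], [0, -85, 0], 0.6],
  [[0, 0, 0], [0, -115, 0], 0.6],
  [[0, 0, 0], [0, -140, 0], 0.6],
  [[0, 0, 0], [0, -150, 0], 0.6],
  [[0, 0, 0], [0, -150, 0], 0.6],
])

```text
time_s: 7.65
ee_pos: [559.3, 277.6, 366.9]
ee_rot: [-90.2, -0.2, 61.5]
force: [1.3, -0.5, -3.9]
gripper_width: 62.8
```

```bash
python3 - <<'E'
from h import *
d=np.array([.878,-.479]);c=np.array([546.5,36])
for k in(-38,38): t=c+k*d;print(t);go([*t,160,61.5])
E
```

```text
[513.136  54.202]
t 7.65 tip [560.2 278.  175.9] yaw 61.5 F [ 1.3 -0.5 -3.9] w 62.8
[np.float64(513.136), np.float64(54.202), 160] 61.5 turn [0.003, 0.001, 0.004] shift [-218.4, 15.2, -65.8]
[579.864  17.798]
t 7.65 tip [560.2 278.  175.9] yaw 61.5 F [ 1.3 -0.5 -3.9] w 62.8
[np.float64(579.864), np.float64(17.798000000000002), 160] 61.5 turn [0.003, 0.001, 0.004] shift [-218.6, 15.4, -141.9]
```

Emit:
carry_out([
  [[0, 0, 0], [-12, 0, -8], 0.6],
  [[0, 0, 0], [-36, 0, -24], 0.6],
  [[0, 0, 0], [-62, 0, -41], 0.6],
  [[0, 0, 0], [-90, 0, -59], 0.6],
  [[0, 0, 0], [-118, 0, -77], 0.6],
  [[0, 0, 0], [-146, 0, -95], 0.6],
  [[0, 0, 0], [-174, 0, -113], 0.6],
  [[0, 0, 0], [-198, 0, -129], 0.6],
  [[0, 0, 0], [-213, 0, -139], 0.6],
  [[0, 0, 0], [-218, 0, -142], 0.6],
])

```text
time_s: 8.48
ee_pos: [579.3, 14.6, 361.5]
ee_rot: [-89.8, 0.2, 61.4]
force: [0.5, -0.1, -3.7]
gripper_width: 62.8
```

Emit:
carry_out([
  [[0, 0, 0], [0, 0, 0], 0.6],
  [[0, 0, 0], [0, 0, 0], 0.6],
  [[0, 0, 0], [0, 0, 0], 0.6],
  [[0, 0, 0], [0, 0, 0], 0.6],
])

```text
time_s: 8.82
ee_pos: [579.8, 19.1, 363.8]
ee_rot: [-90.0, 0.0, 61.6]
force: [-0.5, 0.3, -3.9]
gripper_width: 63.0
```

```bash
python3 - <<'E'
from m import *
for n in("scene","side","wrist"):
    f,P,K,M=cam(n);cv2.imwrite(f"pics/{n}3.png",f)
    z=P[...,2];m=(abs(z-119.5)<3.5)&(np.hypot(P[...,0]-546.5,P[...,1]-36)<110)&(np.hypot(P[...,0]-546.5,P[...,1]-36)>80)
    q=P[m];r=np.hypot(q[:,0]-546.5,q[:,1]-36)
    print(n,"rim",len(q),circ(q).round(1),"z",np.median(q[:,2]).round(1))
    m=(abs(z-35)<8)&(np.hypot(P[...,0]-546.5,P[...,1]-36)<75);print("floor",m.sum(),np.median(z[m]).round(1) if m.any() else '')
go([579.9,17.8,54,61.5])
E
```

```text
scene rim 390 [546.5  36.7  95.1] z 119.7
floor 0 
side rim 370 [546.3  36.5  95. ] z 118.7
floor 0 
wrist rim 5556 [547.5  34.2  94.2] z 119.6
floor 0 
t 8.97 tip [579.9  18.9 173.2] yaw 61.6 F [ 0.5  0.2 -4.2] w 63.0
[579.9, 17.8, 54] 61.5 turn [-0.0, 0.002, -0.0] shift [-1.0, 119.2, -0.5]
```

View pics/wrist3.png

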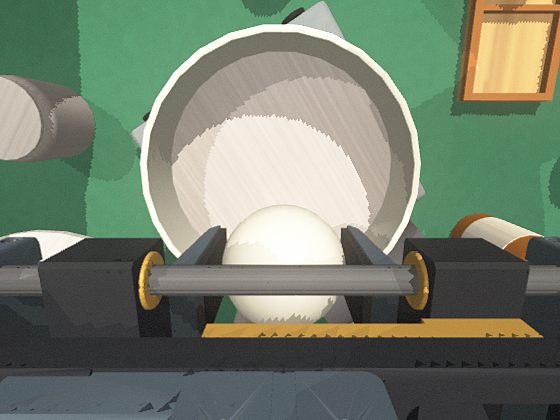

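Emit:
carry_out([
  [[0, 0, 0], [-0.5, 8, 0], 0.6],
  [[0, 0, 0], [-1, 25, 0], 0.6],
  [[0, 0, 0], [-1, 45, 0], 0.6],
  [[0, 0, 0], [-1, 65, 0], 0.6],
  [[0, 0, 0], [-1, 84, 0], 0.6],
  [[0, 0, 0], [-1, 98, 0], 0.6],
  [[0, 0, 0], [-1, 107, 0], 0.6],
  [[0, 0, 0], [-1, 112, 0], 0.6],
  [[0, 0, 0], [-1, 114, 0], 0.6],
  [[0, 0, 0], [-1, 114, 0], 0.6],
])

```text
time_s: 9.8
ee_pos: [579.6, 17.2, 250.3]
ee_rot: [-90.0, -0.0, 61.5]
force: [0.5, -0.7, -3.4]
gripper_width: 62.7
```

Emit:
carry_out([
  [[0, 0, 0], [0, 0.5, 0], 0.6],
  [[0, 0, 0], [0, 1, 0], 0.6],
  [[0, 0, 0], [0, 1.5, 0], 0.6],
  [[0, 0, 0], [0, 2, 0], 0.6],
  [[0, 0, 0], [0, 2.5, 0], 0.6],
  [[0, 0, 0], [0, 3, 0], 0.6],
  [[0, 0, 0], [0, 3.5, 0], 0.6],
  [[0, 0, 0], [0, 4, 0], 0.6],
  [[0, 0, 0], [0, 4, 0], 0.6],
])

```text
time_s: 10.55
ee_pos: [579.4, 17.1, 246.1]
ee_rot: [-90.0, 0.0, 61.5]
force: [0.4, -0.2, -3.4]
gripper_width: 63.1
```

```bash
python3 -c "
from h import *
go([579.9,17.8,52.6,61.5])"
```

```text
t 10.55 tip [579.4  17.1  55.1] yaw 61.5 F [ 0.4 -0.2 -3.4] w 63.1
[579.9, 17.8, 52.6] 61.5 turn [-0.0, 0.001, -0.0] shift [0.8, 2.5, -0.1]
```

Emit:
carry_out([
  [[0, 0, 0], [0, 0.5, 0], 0.6],
  [[0, 0, 0], [0, 1, 0], 0.6],
  [[0, 0, 0], [0, 1.5, 0], 0.6],
  [[0, 0, 0], [0, 1.8, 0], 0.6],
  [[0, 0, 0], [0, 1.8, 0], 0.6],
  [[0, 0, 0], [0, 1.8, 0], 0.6],
])

```text
time_s: 11.05
ee_pos: [579.5, 17.2, 244.4]
ee_rot: [-90.0, 0.0, 61.5]
force: [-0.4, 0.3, -3.7]
gripper_width: 62.8
```

Emit:
carry_out([
  [[0, 0, 0], [0, 0.4, 0], 0.6],
  [[0, 0, 0], [0, 0.8, 0], 0.6],
  [[0, 0, 0], [0, 0.8, 0], 0.6],
  [[0, 0, 0], [0, 0.8, 0], 0.6],
])

```text
time_s: 11.38
ee_pos: [579.5, 17.2, 243.7]
ee_rot: [-90.0, -0.0, 61.5]
force: [0.6, -0.3, -2.1]
gripper_width: 63.0
```

Emit:
carry_out([
  [[0, 0, 0], [0, 0.3, 0], 0.6],
  [[0, 0, 0], [0, 0.5, 0], 0.6],
  [[0, 0, 0], [0, 0.5, 0], 0.6],
])

```text
time_s: 11.63
ee_pos: [579.6, 17.1, 243.6]
ee_rot: [-90.0, -0.0, 61.5]
force: [-0.5, -0.9, 0.4]
gripper_width: 63.3
```

Emit:
carry_out([
  [[0, 0, 0], [0, 0, 0], 0.29],
  [[0, 0, 0], [0, 0, 0], 0.27],
  [[0, 0, 0], [0, 0, 0], 0.25],
  [[0, 0, 0], [0, 0, 0], 0.22],
  [[0, 0, 0], [0, 0, 0], 0.18],
  [[0, 0, 0], [0, 0, 0], 0.15],
  [[0, 0, 0], [0, 0, 0], 0.15],
])

```text
time_s: 12.22
ee_pos: [579.5, 17.1, 243.1]
ee_rot: [-90.0, 0.0, 61.5]
force: [0.8, -0.4, -0.5]
gripper_width: 77.3
```

Emit:
carry_out([
  [[0, 0, 0], [0, -5, 0], 0.15],
  [[0, 0, 0], [0, -20, 0], 0.15],
  [[0, 0, 0], [0, -40, 0], 0.15],
  [[0, 0, 0], [0, -70, 0], 0.15],
  [[0, 0, 0], [0, -100, 0], 0.15],
  [[0, 0, 0], [0, -125, 0], 0.1],
  [[0, 0, 0], [0, -135, 0], 0],
  [[0, 0, 0], [0, -135, 0], 0],
  [[0, 0, 0], [0, -135, 0], 0],
])

```text
time_s: 12.97
ee_pos: [579.2, 17.2, 377.7]
ee_rot: [-90.0, 0.0, 61.5]
force: [-0.6, -0.3, -1.1]
gripper_width: 91.1
```

```bash
cat > pot.py <<'E'
from m import *
def pot(ns=("scene","side","wrist")):
  for n in ns:
    f,P,K,M=cam(n);cv2.imwrite(f"pics/{n}p.png",f)
    z=P[...,2];m=(z>72)&(z<115)&(np.hypot(P[...,0]-546.5,P[...,1]-36)<80)
    k,L,S,C=cv2.connectedComponentsWithStats(cv2.morphologyEx(m.astype(np.uint8),cv2.MORPH_OPEN,np.ones((3,3))))
    for i in range(1,k):
        if S[i,4]>40: q=P[L==i];print(n,S[i,4],sph(q,32).round(1),"top",np.percentile(q[:,2],98).round(1))
E
python3 - <<'E'
from pot import *
pot()
go([423.5,356.2,160,61.5])
E
```

```text
scene 379 [578.1  17.8  67.6] top 100.4
side 347 [579.4  17.6  65.7] top 98.5
wrist 3645 [580.5  16.9  66.7] top 98.8
t 13.12 tip [578.3  17.2 185. ] yaw 61.5 F [-1.1  0.2 -0.4] w 91.1
[423.5, 356.2, 160] 61.5 turn [-0.003, 0.001, -0.002] shift [223.9, 25.6, 298.3]
```

Emit:
carry_out([
  [[0, 0, 0], [22, 0, 29], 0],
  [[0, 0, 0], [44, 0, 59], 0],
  [[0, 0, 0], [67, 0, 89], 0],
  [[0, 0, 0], [90, 0, 119], 0],
  [[0, 0, 0], [112, 0, 149], 0],
  [[0, 0, 0], [135, 0, 179], 0],
  [[0, 0, 0], [157, 0, 209], 0],
  [[0, 0, 0], [180, 0, 239], 0],
  [[0, 0, 0], [202, 0, 269], 0],
  [[0, 0, 0], [224, 0, 298], 0],
])

```text
time_s: 13.95
ee_pos: [423.0, 357.6, 376.5]
ee_rot: [-89.9, 0.2, 61.5]
force: [0.7, -0.6, -0.5]
gripper_width: 91.0
```

Emit:
carry_out([
  [[0, 0, 0], [0, 25, 0], 0],
  [[0, 0, 0], [0, 50, 0], 0],
  [[0, 0, 0], [0, 70, 0], 0],
  [[0, 0, 0], [0, 80, 0], 0],
  [[0, 0, 0], [0, 80, 0], 0],
  [[0, 0, 0], [0, 80, 0], 0],
])

```text
time_s: 14.45
ee_pos: [424.4, 356.0, 297.5]
ee_rot: [-90.0, 0.1, 61.5]
force: [-0.1, 0.2, 1.0]
gripper_width: 91.3
```

```bash
python3 - <<'E'
from balls import *
balls()
go([423.4,356.1,23.5,61.5])
E
```

```text
ball px [283. 221.] 5350 centre,r [423.6 355.9  38.2  31.6] r=32: [423.7 355.8  37.7] top 70.1
ball px [274. 309.] 1389 centre,r [489.5 311.9  28.2  21.7] r=32: [492.2 310.1  17. ] top 50.3
t 14.50 tip [424.8 356.3 107.5] yaw 61.5 F [-1.1 -1.   0.2] w 91.0
[423.4, 356.1, 23.5] 61.5 turn [0.0, 0.0, 0.001] shift [-0.8, 84.0, 1.1]
```

Emit:
carry_out([
  [[0, 0, 0], [-0.7, 10, 0.8], 0],
  [[0, 0, 0], [-0.7, 30, 0.8], 0],
  [[0, 0, 0], [-0.7, 52, 0.8], 0],
  [[0, 0, 0], [-0.7, 70, 0.8], 0],
  [[0, 0, 0], [-0.7, 80, 0.8], 0],
  [[0, 0, 0], [-0.7, 83, 0.8], 0],
  [[0, 0, 0], [-0.7, 83, 0.8], 0],
  [[0, 0, 0], [-0.7, 83, 0.8], 0.1],
])

```text
time_s: 15.17
ee_pos: [423.7, 356.2, 216.0]
ee_rot: [-90.0, -0.1, 61.5]
force: [-0.1, 0.5, 1.0]
gripper_width: 86.8
```

Emit:
carry_out([
  [[0, 0, 0], [0, 0, 0], 0.3],
  [[0, 0, 0], [0, 0, 0], 0.5],
  [[0, 0, 0], [0, 0, 0], 0.5],
  [[0, 0, 0], [0, 0, 0], 0.6],
  [[0, 0, 0], [0, 0, 0], 0.6],
  [[0, 0, 0], [0, 0, 0], 0.6],
  [[0, 0, 0], [0, 0, 0], 0.6],
], force=20)

```text
time_s: 15.75
ee_pos: [423.3, 355.9, 215.7]
ee_rot: [-90.0, -0.0, 61.5]
force: [-1.1, -1.1, 6.3]
gripper_width: 62.8
```

Emit:
carry_out([
  [[0, 0, 0], [0, -3, 0], 0.6],
  [[0, 0, 0], [0, -10, 0], 0.6],
  [[0, 0, 0], [0, -25, 0], 0.6],
  [[0, 0, 0], [0, -50, 0], 0.6],
  [[0, 0, 0], [0, -85, 0], 0.6],
  [[0, 0, 0], [0, -115, 0], 0.6],
  [[0, 0, 0], [0, -140, 0], 0.6],
  [[0, 0, 0], [0, -150, 0], 0.6],
  [[0, 0, 0], [0, -150, 0], 0.6],
])

```text
time_s: 16.5
ee_pos: [423.5, 356.1, 367.4]
ee_rot: [-90.1, -0.3, 61.5]
force: [-0.2, 0.3, -3.8]
gripper_width: 63.0
```

```bash
python3 - <<'E'
from h import *
go([511.4,55.1,172,61.5])
E
```

```text
t 16.50 tip [424.2 356.7 176.4] yaw 61.5 F [-0.2  0.3 -3.8] w 63.0
[511.4, 55.1, 172] 61.5 turn [0.002, 0.001, 0.005] shift [-222.7, 3.8, -220.8]
```

Emit:
carry_out([
  [[0, 0, 0], [-12, 0, -12], 0.6],
  [[0, 0, 0], [-34, 0, -34], 0.6],
  [[0, 0, 0], [-61, 0, -60], 0.6],
  [[0, 0, 0], [-88, 0, -87], 0.6],
  [[0, 0, 0], [-115, 0, -114], 0.6],
  [[0, 0, 0], [-142, 0, -141], 0.6],
  [[0, 0, 0], [-169, 0, -168], 0.6],
  [[0, 0, 0], [-196, 0, -194], 0.6],
  [[0, 0, 0], [-214, 0, -212], 0.6],
  [[0, 0, 0], [-222.5, 0, -220.5], 0.6],
])

```text
time_s: 17.33
ee_pos: [511.1, 52.2, 362.7]
ee_rot: [-89.8, 0.2, 61.4]
force: [-0.2, 0.1, -3.8]
gripper_width: 63.1
```

Emit:
carry_out([
  [[0, 0, 0], [0, 0, 0], 0.6],
  [[0, 0, 0], [0, 0, 0], 0.6],
  [[0, 0, 0], [0, 0, 0], 0.6],
  [[0, 0, 0], [0, 0, 0], 0.6],
])

```text
time_s: 17.67
ee_pos: [510.6, 56.4, 364.6]
ee_rot: [-89.9, 0.0, 61.6]
force: [0.3, 0.7, -3.0]
gripper_width: 62.6
```

```bash
python3 - <<'E'
from h import *
go([511.4,55.1,56,61.5])
E
```

```text
t 17.67 tip [510.4  56.5 173.6] yaw 61.6 F [ 0.3  0.7 -3. ] w 62.6
[511.4, 55.1, 56] 61.5 turn [-0.001, 0.002, -0.0] shift [-0.8, 117.6, -1.4]
```

Emit:
carry_out([
  [[0, 0, 0], [-0.5, 8, -0.5], 0.6],
  [[0, 0, 0], [-0.8, 25, -1], 0.6],
  [[0, 0, 0], [-0.8, 45, -1], 0.6],
  [[0, 0, 0], [-0.8, 65, -1], 0.6],
  [[0, 0, 0], [-0.8, 84, -1], 0.6],
  [[0, 0, 0], [-0.8, 98, -1], 0.6],
  [[0, 0, 0], [-0.8, 107, -1], 0.6],
  [[0, 0, 0], [-0.8, 112, -1], 0.6],
  [[0, 0, 0], [-0.8, 114, -1], 0.6],
  [[0, 0, 0], [-0.8, 114, -1], 0.6],
])

```text
time_s: 18.5
ee_pos: [511.6, 54.3, 251.1]
ee_rot: [-90.0, -0.0, 61.6]
force: [-0.0, -0.2, -3.5]
gripper_width: 62.9
```

Emit:
carry_out([
  [[0, 0, 0], [0, 0.5, 0], 0.6],
  [[0, 0, 0], [0, 1, 0], 0.6],
  [[0, 0, 0], [0, 1.5, 0], 0.6],
  [[0, 0, 0], [0, 2, 0], 0.6],
  [[0, 0, 0], [0, 2.5, 0], 0.6],
  [[0, 0, 0], [0, 3, 0], 0.6],
  [[0, 0, 0], [0, 3.5, 0], 0.6],
  [[0, 0, 0], [0, 3.5, 0], 0.6],
])

```text
time_s: 19.17
ee_pos: [511.5, 54.0, 247.5]
ee_rot: [-90.0, 0.0, 61.5]
force: [-0.2, 0.0, -4.3]
gripper_width: 63.0
```

Emit:
carry_out([
  [[0, 0, 0], [0, 0.5, 0], 0.6],
  [[0, 0, 0], [0, 1, 0], 0.6],
  [[0, 0, 0], [0, 1.5, 0], 0.6],
  [[0, 0, 0], [0, 1.8, 0], 0.6],
  [[0, 0, 0], [0, 1.8, 0], 0.6],
  [[0, 0, 0], [0, 1.8, 0], 0.6],
])

```text
time_s: 19.67
ee_pos: [511.5, 54.0, 245.8]
ee_rot: [-90.0, 0.0, 61.5]
force: [0.5, -0.3, -3.6]
gripper_width: 63.3
```

Emit:
carry_out([
  [[0, 0, 0], [0, 0.3, 0], 0.6],
  [[0, 0, 0], [0, 0.6, 0], 0.6],
  [[0, 0, 0], [0, 0.6, 0], 0.6],
  [[0, 0, 0], [0, 0.6, 0], 0.6],
])

```text
time_s: 20.0
ee_pos: [511.5, 54.0, 245.2]
ee_rot: [-90.0, 0.0, 61.5]
force: [0.2, -0.5, -3.9]
gripper_width: 62.9
```

Emit:
carry_out([
  [[0, 0, 0], [0, 0.3, 0], 0.6],
  [[0, 0, 0], [0, 0.6, 0], 0.6],
  [[0, 0, 0], [0, 0.6, 0], 0.6],
  [[0, 0, 0], [0, 0.6, 0], 0.6],
])

```text
time_s: 20.33
ee_pos: [511.6, 54.0, 244.8]
ee_rot: [-90.0, -0.0, 61.5]
force: [-0.3, 1.0, -1.6]
gripper_width: 62.8
```

Emit:
carry_out([
  [[0, 0, 0], [0, 0.2, 0], 0.6],
  [[0, 0, 0], [0, 0.4, 0], 0.6],
  [[0, 0, 0], [0, 0.4, 0], 0.6],
  [[0, 0, 0], [0, 0.4, 0], 0.6],
])

```text
time_s: 20.67
ee_pos: [511.7, 53.9, 244.7]
ee_rot: [-90.0, -0.0, 61.5]
force: [-1.0, -1.0, 3.4]
gripper_width: 62.8
```

Emit:
carry_out([
  [[0, 0, 0], [0, 0, 0], 0.29],
  [[0, 0, 0], [0, 0, 0], 0.27],
  [[0, 0, 0], [0, 0, 0], 0.25],
  [[0, 0, 0], [0, 0, 0], 0.22],
  [[0, 0, 0], [0, 0, 0], 0.18],
  [[0, 0, 0], [0, 0, 0], 0.15],
  [[0, 0, 0], [0, 0, 0], 0.15],
])

```text
time_s: 21.25
ee_pos: [511.5, 54.0, 244.1]
ee_rot: [-90.0, 0.0, 61.5]
force: [0.4, -0.3, -0.1]
gripper_width: 77.4
```

Emit:
carry_out([
  [[0, 0, 0], [0, -5, 0], 0.15],
  [[0, 0, 0], [0, -20, 0], 0.15],
  [[0, 0, 0], [0, -40, 0], 0.15],
  [[0, 0, 0], [0, -75, 0], 0.15],
  [[0, 0, 0], [0, -110, 0], 0.15],
  [[0, 0, 0], [0, -140, 0], 0.2],
  [[0, 0, 0], [0, -170, 0], 0.4],
  [[0, 0, 0], [0, -175, 0], 0.5],
  [[0, 0, 0], [0, -175, 0], 0.5],
])

```text
time_s: 22.0
ee_pos: [511.7, 54.1, 421.8]
ee_rot: [-90.3, -0.2, 61.5]
force: [0.5, -0.3, -0.1]
gripper_width: 55.7
```

```bash
python3 - <<'E'
from pot import *
pot(("side","scene"))
a=np.radians(-11);z=np.array([-np.sin(a),np.cos(a)])
k=np.array([575,-203]);print(z)
go([*(k-60*z),235,-11])
E
```

```text
side 344 [579.6  17.7  65.6] top 97.8
side 306 [511.   54.9  65.8] top 98.2
scene 370 [510.   55.2  67.4] top 100.5
scene 374 [578.3  17.8  67.6] top 100.1
[0.190809   0.98162718]
t 22.10 tip [510.8  53.9 227.4] yaw 61.5 F [-0.5  0.7 -0.1] w 47.9
[np.float64(563.5514602774073), np.float64(-261.89763100685985), 235] -11 turn [-0.0, 1.266, -0.002] shift [-252.7, -7.6, -196.7]
```

Emit:
carry_out([
  [[0, 0.12, 0], [-25, -1, -20], 0.5],
  [[0, 0.24, 0], [-50, -2, -40], 0.5],
  [[0, 0.36, 0], [-76, -3, -60], 0.5],
  [[0, 0.48, 0], [-101, -4, -79], 0.5],
  [[0, 0.6, 0], [-126, -5, -98], 0.5],
  [[0, 0.72, 0], [-152, -6, -118], 0.5],
  [[0, 0.84, 0], [-177, -7, -138], 0.5],
  [[0, 0.96, 0], [-202, -8, -158], 0.5],
  [[0, 1.08, 0], [-228, -8, -178], 0.5],
  [[0, 1.2, 0], [-253, -8, -197], 0.5],
])

```text
time_s: 22.93
ee_pos: [564.0, -264.0, 424.6]
ee_rot: [-89.9, 0.2, -7.6]
force: [-0.2, 0.4, -0.7]
gripper_width: 45.3
```

Emit:
carry_out([
  [[0, 0.06, 0], [0, 0, 0], 0.5],
  [[0, 0.06, 0], [0, 0, 0], 0.5],
  [[0, 0.06, 0], [0, 0, 0], 0.5],
])

```text
time_s: 23.18
ee_pos: [564.0, -262.3, 425.0]
ee_rot: [-89.9, 0.2, -10.6]
force: [0.4, -0.2, -0.1]
gripper_width: 45.8
```

```bash
cat > knob.py <<'E'
from m import *
def knob():
    f,P,K,M=cam("wrist");cv2.imwrite("pics/k.png",f)
    m=(abs(P[...,2]-176)<4)&(f.max(-1)<110)
    n,L,S,C=cv2.connectedComponentsWithStats(m.astype(np.uint8))
    for i in range(1,n):
        if S[i,4]>60: q=P[L==i];print("knob?",C[i].round(),S[i,4],q.mean(0).round(1),np.ptp(q,axis=0).round(1))
    m=(abs(P[...,2]-132.5)<3)&(f.min(-1)>90);q=P[m]
    if len(q)>500:h=q[cv2.convexHull(q[:,:2].astype(np.float32),returnPoints=False)[:,0]];print("plate",len(q),np.median(q[:,2]),circ(h).round(1))
E
python3 - <<'E'
from knob import *
knob();go([575,-203,200,-11],[575,-203,148,-11])
E
```

```text
knob? [286. 147.] 489 [ 576.1 -206.6  176.6] [17.3 17.2  4.8]
plate 47902 133.04318874759824 [ 590.6 -177.   102.7]
t 23.23 tip [ 563.4 -261.5  234.6] yaw -10.5 F [ 0.4 -0.  -0.3] w 45.2
[575, -203, 200] -11 turn [-0.001, 0.008, -0.003] shift [0.2, 34.7, 59.8]
[575, -203, 148] -11 turn [-0.001, 0.008, -0.003] shift [0.4, 86.7, 59.7]
```

View pics/k.png

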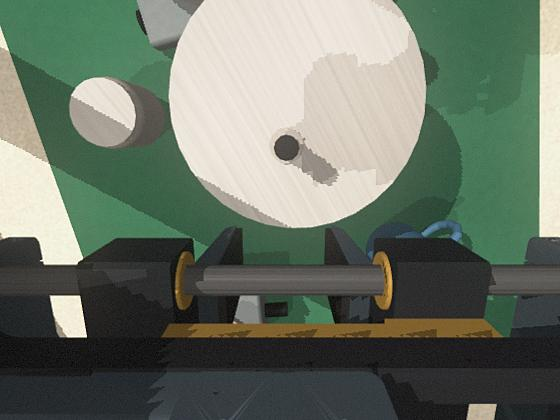

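Emit:
carry_out([
  [[0, 0, 0], [0.5, 5, 19], 0.5],
  [[0, 0, 0], [1, 10, 38], 0.5],
  [[0, 0, 0], [1.3, 20, 57], 0.5],
  [[0, 0, 0], [1.3, 40, 57], 0.5],
  [[0, 0, 0], [1.3, 65, 57], 0.5],
  [[0, 0, 0], [1.3, 82, 57], 0.5],
  [[0, 0, 0], [1.3, 86, 57], 0.5],
  [[0, 0, 0], [1.3, 86, 57], 0.6],
  [[0, 0, 0], [1.3, 86, 57], 0.7],
  [[0, 0, 0], [1.3, 86, 57], 0.7],
])

```text
time_s: 24.07
ee_pos: [576.3, -206.4, 342.7]
ee_rot: [-90.0, -0.2, -10.6]
force: [0.3, 0.7, 0.3]
gripper_width: 29.0
```

```bash
cat > arc.py <<'E'
from h import *
import sys
piv=np.array([648.8,-54]);a0,a1=map(float,sys.argv[1:3]);n=int(sys.argv[3])
for a in np.linspace(a0,a1,n+1)[1:]:
    r=np.radians(a);k=piv+168.3*np.array([np.cos(r),np.sin(r)])
    go([*k.round(1),148,a+90+15])
E
python3 arc.py -115.6 -168 8 | grep -v ^t; python3 -c "
from h import *
go()"
```

```text
[np.float64(559.2), np.float64(-196.5), 148] -17.14999999999999 turn [0.0, 0.114, 0.003] shift [-18.6, 3.7, 6.6]
[np.float64(543.6), np.float64(-185.3), 148] -23.69999999999999 turn [0.0, 0.228, 0.003] shift [-36.0, 3.6, 14.7]
[np.float64(529.3), np.float64(-172.5), 148] -30.25 turn [0.0, 0.343, 0.003] shift [-52.4, 3.6, 24.7]
[np.float64(516.5), np.float64(-158.1), 148] -36.80000000000001 turn [-0.0, 0.457, 0.003] shift [-67.7, 3.5, 36.4]
[np.float64(505.5), np.float64(-142.3), 148] -43.349999999999994 turn [-0.0, 0.571, 0.003] shift [-81.4, 3.5, 50.0]
[np.float64(496.4), np.float64(-125.4), 148] -49.900000000000006 turn [-0.0, 0.686, 0.003] shift [-93.5, 3.5, 64.9]
[np.float64(489.2), np.float64(-107.5), 148] -56.44999999999999 turn [-0.001, 0.8, 0.003] shift [-103.8, 3.4, 81.2]
[np.float64(484.2), np.float64(-89.0), 148] -63.0 turn [-0.001, 0.914, 0.003] shift [-112.2, 3.4, 98.4]
t 24.07 tip [ 576.8 -206.6  151.7] yaw -10.6 F [0.3 0.7 0.3] w 29.0
```

Emit:
carry_out([
  [[0, 0.05, 0], [-9, 1, 3], 0.7],
  [[0, 0.114, 0], [-18.6, 2, 6.6], 0.7],
  [[0, 0.228, 0], [-36, 3, 14.7], 0.7],
  [[0, 0.343, 0], [-52.4, 3, 24.7], 0.7],
  [[0, 0.457, 0], [-67.7, 3, 36.4], 0.7],
  [[0, 0.571, 0], [-81.4, 3, 50], 0.7],
  [[0, 0.686, 0], [-93.5, 3, 64.9], 0.7],
  [[0, 0.8, 0], [-103.8, 3, 81.2], 0.7],
  [[0, 0.86, 0], [-108, 3, 90], 0.7],
  [[0, 0.914, 0], [-112.2, 3, 98.4], 0.7],
])

```text
time_s: 24.9
ee_pos: [483.7, -88.5, 339.9]
ee_rot: [-89.9, -0.1, -63.1]
force: [2.4, -0.4, -0.2]
gripper_width: 27.4
```

```bash
python3 arc.py -168 -214 8 | grep -v ^t; python3 -c "
from h import *
go()
from knob import *
knob()"
```

```text
[np.float64(481.5), np.float64(-72.3), 148] -68.75 turn [-0.003, 0.098, 0.002] shift [-15.4, 0.8, 5.3]
[np.float64(480.5), np.float64(-55.5), 148] -74.5 turn [-0.003, 0.198, 0.002] shift [-30.9, 0.8, 12.0]
[np.float64(481.2), np.float64(-38.6), 148] -80.25 turn [-0.003, 0.298, 0.002] shift [-45.6, 0.8, 20.3]
[np.float64(483.6), np.float64(-21.9), 148] -86.0 turn [-0.003, 0.399, 0.002] shift [-59.5, 0.8, 30.0]
[np.float64(487.6), np.float64(-5.5), 148] -91.75 turn [-0.003, 0.499, 0.002] shift [-72.3, 0.8, 41.0]
[np.float64(493.3), np.float64(10.4), 148] -97.5 turn [-0.003, 0.6, 0.002] shift [-83.9, 0.8, 53.2]
[np.float64(500.5), np.float64(25.7), 148] -103.25 turn [-0.003, 0.7, 0.002] shift [-94.3, 0.8, 66.6]
[np.float64(509.3), np.float64(40.1), 148] -109.0 turn [-0.003, 0.8, 0.001] shift [-103.2, 0.8, 80.9]
t 24.90 tip [484.3 -88.7 148.9] yaw -63.1 F [ 2.4 -0.4 -0.2] w 27.4
knob? [247. 245.] 161 [490.8 -66.5 176. ] [10.2 14.5  7.8]
knob? [320. 245.] 160 [506.6 -97.5 176. ] [15.2  8.7  7.9]
knob? [293. 262.] 116 [492.5 -90.3 174.4] [ 6.7 11.3  5.3]
plate 71811 133.03166030565748 [520.3 -85.8 102.2]
```

Emit:
carry_out([
  [[0, 0.05, 0], [-8, 0, 2.5], 0.7],
  [[0, 0.098, 0], [-15.4, 0, 5.3], 0.7],
  [[0, 0.198, 0], [-30.9, 0, 12], 0.7],
  [[0, 0.298, 0], [-45.6, 0, 20.3], 0.7],
  [[0, 0.399, 0], [-59.5, 0, 30], 0.7],
  [[0, 0.499, 0], [-72.3, 0, 41], 0.7],
  [[0, 0.6, 0], [-83.9, 0, 53.2], 0.7],
  [[0, 0.7, 0], [-94.3, 0, 66.6], 0.7],
  [[0, 0.75, 0], [-99, 0, 73.5], 0.7],
  [[0, 0.8, 0], [-103.2, 0, 80.9], 0.7],
])

```text
time_s: 25.78
ee_pos: [509.8, 40.0, 339.5]
ee_rot: [-89.9, 0.0, -108.9]
force: [-0.2, -1.4, 0.5]
gripper_width: 27.0
```

```bash
python3 arc.py -214 -226 6 | grep -v ^t; python3 -c "
from h import *
go()
from knob import *
knob()"
```

```text
[np.float64(512.6), np.float64(44.9), 148] -111.0 turn [-0.002, 0.037, -0.0] shift [-5.5, 0.5, 1.1]
[np.float64(516.2), np.float64(49.6), 148] -113.0 turn [-0.002, 0.072, -0.0] shift [-11.1, 0.5, 2.9]
[np.float64(519.9), np.float64(54.2), 148] -115.0 turn [-0.002, 0.107, -0.0] shift [-16.7, 0.5, 5.0]
[np.float64(523.7), np.float64(58.6), 148] -117.0 turn [-0.002, 0.142, -0.0] shift [-22.1, 0.5, 7.1]
[np.float64(527.7), np.float64(62.9), 148] -119.0 turn [-0.002, 0.177, -0.0] shift [-27.4, 0.5, 9.5]
[np.float64(531.9), np.float64(67.1), 148] -121.0 turn [-0.002, 0.212, -0.001] shift [-32.8, 0.5, 12.1]
t 25.78 tip [510.3  39.9 148.5] yaw -108.9 F [-0.2 -1.4  0.5] w 27.0
knob? [246. 245.] 166 [531.2  51.1 176. ] [15.   9.5  7.9]
knob? [320. 245.] 161 [519.8  18.  176. ] [10.9 13.2  7.9]
knob? [293. 262.] 120 [515.3  33.  174.4] [ 5.4 12.1  5.1]
plate 72175 133.0203788947699 [539.   15.7 101.4]
```

Emit:
carry_out([
  [[0, 0.02, 0], [-3, 0, 0.6], 0.7],
  [[0, 0.037, 0], [-5.5, 0, 1.1], 0.7],
  [[0, 0.05, 0], [-8.5, 0, 2], 0.7],
  [[0, 0.072, 0], [-11.1, 0, 2.9], 0.7],
  [[0, 0.08, 0], [-14, 0, 4], 0.7],
  [[0, 0.08, 0], [-16.7, 0, 5], 0.7],
  [[0, 0.08, 0], [-19.5, 0, 6], 0.7],
  [[0, 0.08, 0], [-22, 0, 7], 0.7],
  [[0, 0.08, 0], [-22, 0, 7], 0.7],
  [[0, 0.08, 0], [-22, 0, 7], 0.7],
])

```text
time_s: 26.67
ee_pos: [523.0, 58.4, 338.2]
ee_rot: [-90.0, 0.0, -113.4]
force: [-0.5, 0.1, -0.5]
gripper_width: 27.3
```

Emit:
carry_out([
  [[0, 0, 0], [-1, 0, 0.5], 0.7],
  [[0, 0, 0], [-2, 0, 0.9], 0.7],
  [[0, 0, 0], [-3, 0, 1.4], 0.7],
  [[0, 0, 0], [-3, 0, 1.4], 0.7],
  [[0, 0, 0], [-3, 0, 1.4], 0.7],
])

```text
time_s: 27.08
ee_pos: [525.1, 60.2, 338.1]
ee_rot: [-90.1, -0.1, -113.4]
force: [-1.9, -1.9, 1.0]
gripper_width: 27.6
```

Emit:
carry_out([
  [[0, 0, 0], [-1, 0, 0.5], 0.7],
  [[0, 0, 0], [-2, 0, 0.9], 0.7],
  [[0, 0, 0], [-2, 0, 0.9], 0.7],
  [[0, 0, 0], [-2, 0, 0.9], 0.7],
])

```text
time_s: 27.42
ee_pos: [525.8, 60.8, 338.0]
ee_rot: [-90.2, -0.3, -113.4]
force: [-5.8, -6.2, 3.2]
gripper_width: 27.6
```

```bash
python3 -c "
from h import *
go()
from knob import *
knob()"
```

```text
t 27.42 tip [524.9  60.1 147. ] yaw -113.4 F [-5.8 -6.2  3.2] w 27.6
knob? [245. 245.] 159 [547.5  69.9 176. ] [15.1  9.1  8. ]
knob? [322. 245.] 155 [533.1  37.  176.1] [ 9.9 14.   7.9]
knob? [294. 262.] 133 [530.2  52.4 174.5] [ 6.6 11.4  5. ]
plate 73772 133.01488042896779 [549.6  32.1 102.2]
```

Emit:
carry_out([
  [[0, 0, 0], [2, 0, -0.9], 0.7],
  [[0, 0, 0], [5, 0, -2], 0.62],
  [[0, 0, 0], [6, 0, -2.5], 0.5],
  [[0, 0, 0], [6, 0, -2.5], 0.5],
  [[0, 0, 0], [6, -10, -2.5], 0.5],
  [[0, 0, 0], [6, -30, -2.5], 0.4],
  [[0, 0, 0], [6, -60, -2.5], 0.3],
  [[0, 0, 0], [6, -90, -2.5], 0.15],
  [[0, 0, 0], [6, -90, -2.5], 0],
  [[0, 0, 0], [6, -90, -2.5], 0],
])

```text
time_s: 28.3
ee_pos: [522.7, 57.5, 430.8]
ee_rot: [-89.7, 0.2, -113.4]
force: [-0.3, 0.7, -0.4]
gripper_width: 75.8
```

```bash
python3 - <<'E'
from m import *
for n in("scene","side","wrist"):
    f,P,K,M=cam(n);cv2.imwrite(f"pics/{n}5.png",f)
    m=(abs(P[...,2]-133)<3.5)&(f.min(-1)>90)&(np.hypot(P[...,0]-546,P[...,1]-36)<130);_,L,S,_=cv2.connectedComponentsWithStats(m.astype(np.uint8));k=1+S[1:,4].argmax();q=P[L==k]
    h=q[cv2.convexHull(q[:,:2].astype(np.float32),returnPoints=False)[:,0]];print(n,"plate",len(q),circ(h).round(1))
    m=(abs(P[...,2]-175)<5)&(np.hypot(P[...,0]-522,P[...,1]-57)<25);print("knob",m.sum(),np.nanmean(P[m],0).round(1) if m.any() else "")
go([500,-200,225,-80],[466,-405.5,180,-40])
E
```

```text
scene plate 3370 [547.   33.9 104.5]
knob 43 [523.   60.2 176. ]
side plate 3284 [546.6  35.2 103.2]
knob 41 [521.2  59.7 174.8]
wrist plate 43375 [549.5  32.7 102.8]
knob 437 [524.2  55.  176.2]
t 28.45 tip [521.7  57.4 236.4] yaw -113.4 F [ 0.2 -1.1  0.4] w 88.4
[500, -200, 225] -80 turn [0.002, -0.584, 0.0] shift [244.9, 11.5, 82.2]
[466, -405.5, 180] -40 turn [0.002, -1.282, -0.0] shift [446.9, 56.6, 132.8]
```

```bash
python3 - <<'E'
from h import *
go([427,-452,225,-40])
E
```

```text
t 28.45 tip [521.7  57.4 236.4] yaw -113.4 F [ 0.2 -1.1  0.4] w 88.4
[427, -452, 225] -40 turn [0.002, -1.282, -0.0] shift [505.2, 11.6, 115.4]
```

Emit:
carry_out([
  [[0, -0.11, 0], [36, 1, 8], 0],
  [[0, -0.22, 0], [72, 2, 16], 0],
  [[0, -0.33, 0], [108, 3, 24], 0],
  [[0, -0.44, 0], [144, 4, 32], 0],
  [[0, -0.55, 0], [180, 5, 40], 0],
  [[0, -0.66, 0], [216, 6, 48], 0],
  [[0, -0.77, 0], [252, 7, 56], 0],
  [[0, -0.88, 0], [288, 8, 64], 0],
  [[0, -0.99, 0], [324, 9, 72], 0],
  [[0, -1.1, 0], [360, 10, 80], 0],
])

```text
time_s: 29.28
ee_pos: [451.7, -306.4, 416.9]
ee_rot: [-90.0, 0.1, -50.1]
force: [1.2, 0.2, -0.1]
gripper_width: 91.3
```

```bash
python3 - <<'E'
from h import *
go([427,-452,220,-40])
E
```

```text
t 29.28 tip [ 451.3 -306.1  225.9] yaw -50.1 F [ 1.2  0.2 -0.1] w 91.3
[427, -452, 220] -40 turn [0.0, -0.177, -0.003] shift [95.9, 5.7, -112.3]
```

Emit:
carry_out([
  [[0, -0.04, 0], [22, 1, -26], 0],
  [[0, -0.08, 0], [46, 2, -54], 0],
  [[0, -0.12, 0], [70, 4, -82], 0],
  [[0, -0.16, 0], [90, 5, -105], 0],
  [[0, -0.177, 0], [96, 6, -112], 0],
  [[0, -0.177, 0], [96, 6, -112], 0],
  [[0, -0.177, 0], [96, 6, -112], 0],
  [[0, -0.177, 0], [96, 6, -112], 0],
])

```text
time_s: 29.95
ee_pos: [427.5, -449.3, 411.5]
ee_rot: [-90.0, 0.1, -40.3]
force: [-0.1, 0.6, 0.4]
gripper_width: 91.1
```

```bash
cat > stop.py <<'E'
from m import *
f,P,K,M=cam("wrist");cv2.imwrite("pics/stop.png",f)
m=(f[...,2].astype(int)>2*f[...,1].astype(int)+30)&(P[...,2]>80)&(P[...,2]<140)
q=P[m];t=q[q[:,2]>np.median(q[:,2])-6];h=t[cv2.convexHull(t[:,:2].astype(np.float32),returnPoints=False)[:,0]]
print("stop",np.median(t[:,2]),circ(h).round(1))
w=P[(f.min(-1)>150)&(abs(P[...,2]-121)<5)&(np.hypot(P[...,0]-466,P[...,1]+405)<22)]
if len(w)>5: l=cv2.fitLine(w[:,:2].astype(np.float32),cv2.DIST_L2,0,.01,.01).ravel();print("stripe angle",np.degrees(np.arctan2(l[1],l[0])).round(1),len(w))
E
python3 - <<'E'
from stop import *
d=None
go([466,-405,96,-40])
E
```

```text
stop 120.65131503154322 [ 466.1 -406.1   19.5]
stripe angle -6.9 111
t 30.00 tip [ 427.5 -448.8  220.9] yaw -40.2 F [0.2 0.4 0.4] w 91.3
[466, -405, 96] -40 turn [-0.0, -0.004, -0.001] shift [1.0, 125.0, 58.3]
```

View pics/stop.png

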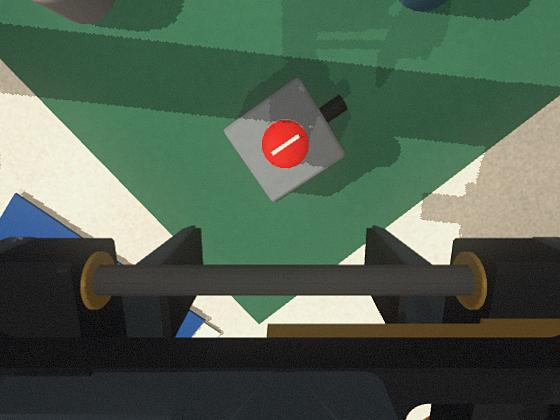

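Emit:
carry_out([
  [[0, 0, 0], [1, 10, 29], 0],
  [[0, 0, 0], [1.5, 30, 57.5], 0],
  [[0, 0, 0], [1.5, 60, 57.5], 0],
  [[0, 0, 0], [1.5, 90, 57.5], 0.2],
  [[0, 0, 0], [1.5, 110, 57.5], 0.2],
  [[0, 0, 0], [1.5, 119, 57.5], 0.2],
  [[0, 0, 0], [1.5, 122, 57.5], 0.2],
  [[0, 0, 0], [1.5, 122, 57.5], 0.2],
  [[0, 0, 0], [1.5, 122, 57.5], 0.2],
])

```text
time_s: 30.75
ee_pos: [466.1, -407.3, 291.8]
ee_rot: [-90.0, -0.2, -40.3]
force: [-0.1, 0.1, -0.4]
gripper_width: 73.2
```

```bash
python3 - <<'E'
from h import *
go([466,-405.5,98,-40])
E
```

```text
t 30.75 tip [ 466.5 -407.7  100.8] yaw -40.3 F [-0.1  0.1 -0.4] w 73.2
[466, -405.5, 98] -40 turn [0.0, -0.005, 0.003] shift [-1.3, 2.8, 1.3]
```

Closing on the rim gently.

Emit:
carry_out([
  [[0, 0, 0], [-1, 1, 1], 0.3],
  [[0, 0, 0], [-1, 2, 1], 0.45],
  [[0, 0, 0], [-1, 2, 1], 0.55],
  [[0, 0, 0], [-1, 2, 1], 0.65],
  [[0, 0, 0], [-1, 2, 1], 0.75],
  [[0, 0, 0], [-1, 2, 1], 0.75],
  [[0, 0, 0], [-1, 2, 1], 0.75],
], force=15)

```text
time_s: 31.33
ee_pos: [465.4, -405.8, 288.3]
ee_rot: [-90.0, 0.0, -40.3]
force: [-0.4, 0.4, 0.7]
gripper_width: 39.3
```

```bash
python3 - <<'E'
from h import *
go([466,-406,98,-95]);print(env.state()["torque"].round(3))
E
```

```text
t 31.33 tip [ 465.4 -405.8   97.3] yaw -40.3 F [-0.4  0.4  0.7] w 39.3
[466, -406, 98] -95 turn [0.0, 0.955, -0.0] shift [0.5, -0.7, 0.2]
[0.012 0.03  0.024]
```

Emit:
carry_out([
  [[0, 0.06, 0], [0, 0, 0], 0.75],
  [[0, 0.15, 0], [0, 0, 0], 0.75],
  [[0, 0.25, 0], [0, 0, 0], 0.75],
  [[0, 0.35, 0], [0, 0, 0], 0.75],
  [[0, 0.45, 0], [0, 0, 0], 0.75],
  [[0, 0.55, 0], [0, 0, 0], 0.75],
  [[0, 0.65, 0], [0, 0, 0], 0.75],
  [[0, 0.75, 0], [0, 0, 0], 0.75],
  [[0, 0.85, 0], [0, 0, 0], 0.75],
  [[0, 0.95, 0], [0, 0, 0], 0.75],
])

```text
time_s: 32.17
ee_pos: [465.4, -405.9, 288.2]
ee_rot: [-90.0, -0.0, -95.0]
force: [-1.4, 1.1, -0.4]
gripper_width: 38.9
```

Emit:
carry_out([
  [[0, 0.03, 0], [0, 0, 0], 0.75],
  [[0, 0.06, 0], [0, 0, 0], 0.75],
  [[0, 0.09, 0], [0, 0, 0], 0.75],
  [[0, 0.11, 0], [0, 0, 0], 0.75],
  [[0, 0.13, 0], [0, 0, 0], 0.75],
  [[0, 0.13, 0], [0, 0, 0], 0.75],
  [[0, 0.13, 0], [0, 0, 0], 0.75],
])

```text
time_s: 32.75
ee_pos: [465.5, -405.8, 288.3]
ee_rot: [-90.0, -0.0, -102.1]
force: [0.2, -0.3, -0.1]
gripper_width: 39.2
```

```bash
python3 - <<'E'
from h import *
go();print(env.state()["torque"].round(3))
E
```

```text
t 32.75 tip [ 465.4 -405.9   97.3] yaw -102.1 F [ 0.2 -0.3 -0.1] w 39.2
[0.016 0.139 0.376]
```

Emit:
carry_out([
  [[0, 0.02, 0], [0, 0, 0], 0.75],
  [[0, 0.04, 0], [0, 0, 0], 0.75],
  [[0, 0.04, 0], [0, 0, 0], 0.75],
])

```text
time_s: 33.0
ee_pos: [465.7, -405.9, 288.3]
ee_rot: [-90.0, -0.0, -104.5]
force: [0.8, -0.7, -1.0]
gripper_width: 39.2
```

Emit:
carry_out([
  [[0, 0, 0], [0, 0, 0], 0.5],
  [[0, 0, 0], [0, 0, 0], 0.3],
  [[0, 0, 0], [0, 0, 0], 0.15],
  [[0, 0, 0], [0, 0, 0], 0.15],
  [[0, 0, 0], [0, -10, 0], 0.1],
  [[0, 0, 0], [0, -40, 0], 0],
  [[0, 0, 0], [0, -80, -20], 0],
  [[0, 0, 0], [0, -120, -50], 0],
  [[0, 0, 0], [0, -125, -60], 0],
  [[0, 0, 0], [0, -125, -60], 0],
])

```text
time_s: 33.83
ee_pos: [405.5, -390.5, 418.9]
ee_rot: [-89.6, -0.3, -104.5]
force: [0.7, 0.0, 0.4]
gripper_width: 91.5
```

```bash
python3 - <<'E'
from pot import *
import stop
go()
a=cam("scene")[0];b=cam("side")[0]
cv2.imwrite("pics/end.png",np.hstack([cv2.resize(a,(400,300)),cv2.resize(b,(400,300))]))
for n in("scene","side"):
    f,P,K,M=cam(n);P0=np.load(f"pics/{n}0.npz")["P"];f0=np.load(f"pics/{n}0.npz")["f"]
    m=(abs(P[...,2]-133)<3.5)&(f.min(-1)>90)&(np.hypot(P[...,0]-546,P[...,1]-36)<130);_,L,S,_=cv2.connectedComponentsWithStats(m.astype(np.uint8));k=1+S[1:,4].argmax();q=P[L==k]
    h=q[cv2.convexHull(q[:,:2].astype(np.float32),returnPoints=False)[:,0]];print(n,"plate",circ(h).round(1))
E
```

```text
stop 120.62673939259292 [ 466.2 -406.1   19.5]
stripe angle -67.1 97
t 33.88 tip [ 407.3 -391.4  225.3] yaw -104.5 F [ 0.7 -0.2 -0.3] w 91.3
scene plate [546.8  34.6 104.3]
side plate [546.8  36.1 102.8]
```

View pics/end.png

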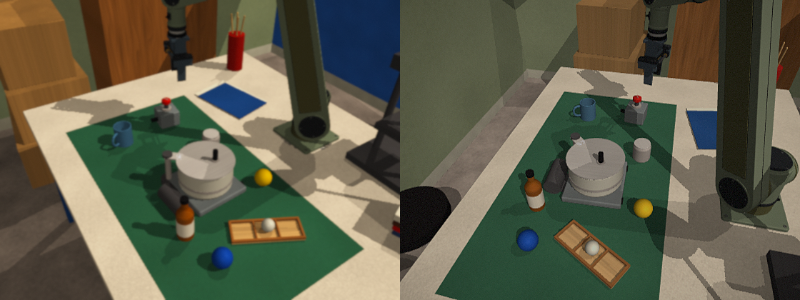

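The stripe on the head turned from -6.9° to -67.1°, which is the full 60° clockwise. The guard sits over the pot, the small ball is in the middle pocket and the bystanders are where they were, so I am handing in.

```bash
python3 -c "
from workcell import env
print(env.job_done())"
```

```text
the job is handed in; nothing more can be done
None
```

The job is done and handed in at about 34 s, in the order you asked for:

- **Stop pressed:** I pushed the mushroom down until it went no further, at about 16 N, then let go. It measured 120.6 mm high both before and after, so it sprang back.
- **Balls:** I lowered both large balls to the pot floor, watching the wrist force until each was seated. They rest at about (579, 17) and (511, 55) mm, clear of each other and the wall, with centres 66–67 mm high. The small ball is still in the tray's middle pocket.
- **Guard:** I swung it against its end stop, where it resisted with about 8.5 N. The plate's centre then measured within 2 mm of the pot's centre.
- **Reset:** I turned the head clockwise to its end stop. The stripe on top went from -6.9° to -67.1°, about the full 60°.

In the last picture the bottle, tin, mug and the coloured look-alike balls appear where they were; I judged that by eye and did not measure it. The gripper was clear of everything.

**Readings that disagreed:** the two fixed cameras put the stop head about 8–12 mm from where the wrist camera did. I used the wrist value, which matched the box under the head. The wrist camera also read its height about 2 mm below the stated 123 mm.

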